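# Lock the bao drilling sled with its barrel bolt

### The job

The bao board is lined up under the bench drill and its sled has to be locked before the next pit is bored. Push the brass ball knob of the barrel bolt along the slot until the bolt is fully home in its notch in the rail, then push the knob over sideways, away from the board, and right down into the locking leg of the slot, and come away clear of everything. It is all done by pushing with the fingertips: do not pick anything up, and leave the auger bit, marking gauge, template disc and enamel bowl where they lie.

Things in the scene. Friction and masses are not known exactly. Their poses are not given: they have to be found in the camera images.
- station: Fixed drilling station: hand-cranked bench drill, bed, sled, bao board, index rail; none of it moves. Origin on the bench top (z 0) below the bolt's axis. x: level, along the bolt, the way it shoots (about away from the robot); y: level, to the left, the side the knob turns down to; z up. Sled top is at z 63 mm, x -207 to 63 mm, y up to 90 mm. The drill stands 800 mm off to -y.
- barrel_mid (a point): Point on the barrel's axis: station x -5, y 0, z 85 mm (axes as the station's). The steel barrel is 120 mm long along x and 32 mm in diameter (37 mm over two thin straps near its ends), so its top is at z 101 to 104 mm; it lies on a plate 64 mm wide, top at z 69 mm.
- board_edge (a point): Top edge of the bao board's end next to the bolt: station x -70, y -120, z 113 mm. The dark board (260 x 760 x 50 mm) runs from here to -y, flush with the sled's sides. The notched wooden index rail that takes the bolt stands at station x 75 to 110 mm, all along y, top at z 100 mm.
- slot_corner (a point): Point on the barrel's axis below the corner of the L slot (station x 20, y 0, z 85 mm; station axes): the stem stands here when the bolt is home. The long leg runs on top of the barrel from 50 mm behind (-x) to here; the locking leg goes from here round the barrel to +y. That leg is 13 mm wide, the stem 8 mm, so the knob turns only in the last 4.5 mm of the bolt's travel.
- knob_ball (a point): Centre of the brass ball (22 mm in diameter) on the bolt's knob, 40 mm from the bolt's axis, on an 8 mm steel stem that stands through the slot. With the knob upright the ball's centre is at z 125 mm in the station frame, its top at 136 mm; turned fully down it is level with the axis, 40 mm out to +y.
- bolt (a joint): Slide of the bolt along the station's +x, in m: 0 fully drawn back, 0.050 fully home against the stop. It starts between 0 and 0.015. It has about 4 N of friction and stays where it is left.
- knob (a joint): Turn of the knob about the bolt's axis, in rad: 0 upright in the long leg, about 1.55 turned fully down to the +y side, against its stop. Away from the corner the slot keeps it within about 0.2 of upright. Light friction (about 1 N at the ball); it stays where it is left.
- auger_center (a point): Bystander: steel auger bit about 210 mm long, 18 mm thick, lying on the bench; the point is its middle.
- gauge_center (a point): Bystander: brass marking gauge, 190 mm stem through a 26 x 56 x 36 mm head, lying on the bench; the point is the middle of the head.
- template_center (a point): Bystander: pale jacaranda pit template, a disc 51 mm across and 10 mm thick with a small peg grip, 24 mm high in all, lying on the bench; the point is the middle of the disc, 10 mm up.
- bowl_center (a point): Bystander: chipped white enamel bowl, 140 mm across, 52 mm high, standing on the bench; the point is its centre, 26 mm up.

How it is judged:
On the way, in this order (a step that is already met when the one before it is completed fails the run):
1. the bolt is pushed home along the slot with the knob still upright (value of joint bolt above 0.0445 m and value of joint knob below 0.5 rad).
2. the knob is turned down into the locking leg (value of joint bolt above 0.0445 m and value of joint knob above 1.2 rad), for 0.1 s.
At the end, for the whole second after the job is handed in: The bolt is home (within 5.5 mm of its stop), its knob turned down by more than 1.2 rad (of 1.55) and at rest in the locking leg, and the auger bit, gauge, template and bowl lie within 20 mm of where they were (all of step 2 and velocity of joint knob between -0.1 and 0.1 rad/s and distance of each of auger_center, gauge_center, template_center, bowl_center from where it was at the start of the episode below 0.02 m); the robot touches nothing.
It fails at once if a bystander is lifted, carried or knocked more than 20 mm (distance of any of auger_center, gauge_center, template_center, bowl_center from where it was at the start of the episode above 0.02 m).
It also fails if it takes over 51 s, if anything falls off the work surface, if the arm or the gripper's body presses on something with over 40 N, if the wrist force passes 120 N, or if a joint passes its speed limit or range.

### The arm

A 7-joint arm with a two-finger parallel gripper is mounted at the origin on the work surface. World frame = base frame: x ahead of the robot, y to its left, z up, the work surface at z = 0. Lengths are in m, angles in rad, forces in N, time in s.
With the tool pointing down it reaches from about 0.425 to 0.925 m from the base axis. Payload 6.8 kg.
Tool frame: the origin (TCP) lies on the centre line of the jaws, within the pads' length; the fingertips stand bot.finger_overhang ahead of it and the grasp point (between the pads) lies 3 mm ahead of it (bot.finger_overhang is the distance from the TCP to the fingertips, in m); z points along the fingers, y is the direction in which the jaws open and shut (so a half turn about z gives the same grasp; the last joint's range is limited). The gripper opens to 85 mm and grips with 20 to 120 N. Pads are 22 mm wide; open, the fingers measure 114 mm over their backs; the gripper's body (76 mm by 85 mm) begins 54 mm behind the grasp point. The pads swing forward as they close: fully open they stand 13 mm farther back than shut.
Start: joints at [-1.457, 0.477, 0.022, 1.555, -0.011, 1.109, -0.083], TCP at [0.148, 0.658, 0.253] pointing down, gripper open.
Joint ranges: [-2.96, 2.96], [-0.34, 2.1], [-1.41, 1.46], [0.24, 2.44], [-1.37, 4.51], [0.17, 1.92], [-2.96, 2.96]. Speed limits (rad/s): [2.39, 2.39, 3.14, 3.14, 3.14, 3.14, 3.14].

### API

Orientations are given as a unit quaternion [w, x, y, z].
In Python, from station import bot gives the robot as it stands.
- The arm moves only by the tool drive_tool, never from a script. Its argument "increments" is text: rows parted by semicolons, each of 4 numbers parted by spaces: the shift along the world's x, y, z in m, then the turn about the world's z in rad. In form: tx ty tz spin; .... A call has 1 to 12 rows; each row shifts and turns the commanded pose from where the row before left it; what a row does not reach is not made up. A row lasts 1/12 s, in which the tool goes at most 41.7 mm and 7.16 degrees, less where a joint would pass 70% of its speed; a pose out of reach is approached as far as the arm can. A call is refused whole if a number of a shift passes 0.0417 or a number of a turn 0.125, either way. A call with a gripper value outside its range is refused whole. "grip" is the opening, from 0 (shut) to 1 (fully open), set as the call begins (left out, the last holds). The fingers move at their own pace and stop on an object; "squeeze" is the grip in N (left out, the last holds). Time passes only in rows, so rows that do not move let the fingers close. It gives the time, the measured TCP pose, the force and the opening at its end, in the units of the state.
- bot.get_obs(): the state, without advancing time (a new reading comes with each control period).
- bot.read_camera(name): name is "scene" or "side" or "wrist"; returns the picture (384x512x3 uint8, red, green, blue); there is no depth.
- bot.calibration(name): a dict with "fx", "fy", "cx", "cy" (pixels), "camera_from_world" (4x4, takes a point from world to camera coordinates). Camera axes: x right, y down, z forward; pixel columns grow to the right and rows downward; lengths in m; the calibration is good to about 2 mm. A picture is of the moment at which its call begins: read the wrist's pose just before it. calibration takes no time and is no camera call; for the wrist camera it gives the pose at the moment of the call.
- bot.hand_in(): hands the job in, once; it reports no verdict.
The state is a dict: "t": time; "q": joint angles; "joint_vel": joint speeds; "joint_torque": joint torques, N m; "eef_pos": TCP position; "tool_rot": TCP orientation; "contact_force": force on the tool from outside, world axes, zero at the start; "torque": the same for the moment, N m; "gripper_width": opening from 0.0 (shut) to 1.0 (fully open).
Only numpy, scipy, OpenCV 4.12 (cv2) and the standard library are available. Lean on these libraries where they do the work, as an engineer would, in place of code of your own. Each camera call takes 0.05 s, during which the arm holds its last target.

## Working session

There is one attempt and no reset: what is moved stays moved. The work goes in short steps, Python scripts to look and compute and a tool call to move; the robot and the scene stay as the last step left them, time stands still between calls to the robot, and variables do not carry over. Pictures are saved under pics/ and viewed, and the job is handed in when it is done.

Besides the shell and the picture viewer there is one more tool, called as name(argument=value, ...), one argument or row to a line, values as JSON. drive_tool: Moves the arm, as the interface text tells. Its arguments: {"type":"object","properties":{"increments":{"type":"string"},"grip":{"type":"number"},"squeeze":{"type":"number"}},"required":["increments"]}

```bash
ls; mkdir -p pics; python3 - <<'E'
from station import bot
import cv2
o=bot.get_obs();print(o, bot.finger_overhang)
for n in ("scene","side","wrist"):
    c=bot.calibration(n);print(n,c)
    cv2.imwrite(f"pics/{n}0.png",bot.read_camera(n)[:,:,::-1])
E
```

```text
pics
{'t': 0.0, 'q': array([-1.45707953,  0.47782075,  0.02238447,  1.55644257, -0.01148335,
        1.10929247, -0.08306945]), 'joint_vel': array([-0.00113119, -0.00115297,  0.00103135,  0.00038723,  0.00157156,
        0.00062824, -0.00068226]), 'joint_torque': array([-2.09317623e-04, -5.96438742e+01,  1.60765104e+00, -2.81200022e+01,
        1.23702458e-02,  9.25536908e-03, -2.65579292e-07]), 'eef_pos': array([0.14842394, 0.6579209 , 0.25231646]), 'tool_rot': array([-1.54501116e-05,  1.10671217e-01,  9.93856650e-01, -9.17106854e-04]), 'contact_force': array([0.3759884 , 0.8753757 , 0.35816618]), 'torque': array([ 0.01980197,  0.10180817, -0.03435664]), 'gripper_width': 0.9998460144280241} 0.022
scene {'fx': 380.5105422785502, 'fy': 380.5105422785502, 'cx': 258.37534152954026, 'cy': 193.16617727167042, 'camera_from_world': array([[ 0.3920756 ,  0.9199025 ,  0.00749093, -0.3391287 ],
       [ 0.68119383, -0.28484265, -0.67441799, -0.25875358],
       [-0.61826506,  0.26952561, -0.73831176,  1.44928705],
       [ 0.        ,  0.        ,  0.        ,  1.        ]])}
side {'fx': 457.2476109844498, 'fy': 457.2476109844498, 'cx': 254.73187668632903, 'cy': 192.75378911484086, 'camera_from_world': array([[-9.94878813e-01, -1.01074948e-01, -5.64307180e-05,
         5.44603340e-01],
       [-5.14496450e-02,  5.06898291e-01, -8.60469091e-01,
         5.29280399e-02],
       [ 8.70004737e-02, -8.56059564e-01, -5.09502640e-01,
         1.17590998e+00],
       [ 0.00000000e+00,  0.00000000e+00,  0.00000000e+00,
         1.00000000e+00]])}
wrist {'fx': 281.12833356286325, 'fy': 281.12833356286325, 'cx': 254.59989627472424, 'cy': 190.6598020027564, 'camera_from_world': array([[ 0.22084719,  0.97530622, -0.00207324, -0.67287356],
       [ 0.92242896, -0.20818234,  0.32524594, -0.04305098],
       [ 0.31678278, -0.07374207, -0.94562719,  0.38098582],
       [ 0.        ,  0.        ,  0.        ,  1.        ]])}
```

View pics/scene0.png

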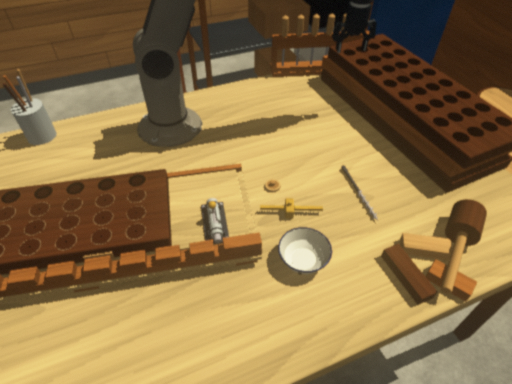

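View pics/side0.png

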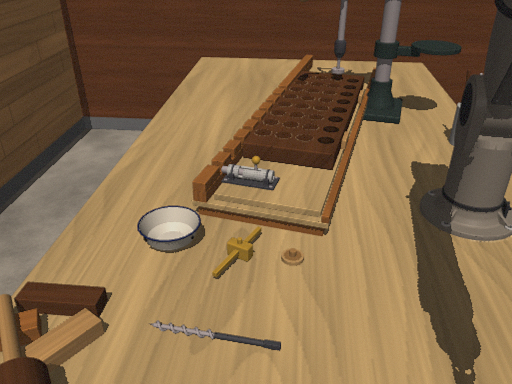

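View pics/wrist0.png

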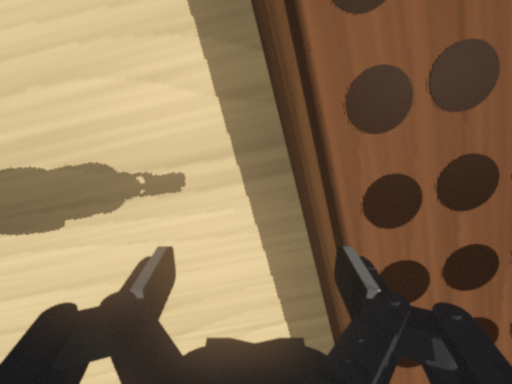

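The scene view shows the bolt at about (213,220) and the bystanders to its right. The side view shows the brass ball at about (256,160). I'll zoom in on both.

```bash
python3 - <<'E'
import cv2,numpy as np
a=cv2.imread('pics/scene0.png')[180:270,150:270]; b=cv2.imread('pics/side0.png')[140:235,190:340]
cv2.imwrite('pics/z_scene.png',cv2.resize(a,None,fx=6,fy=6,interpolation=cv2.INTER_CUBIC))
cv2.imwrite('pics/z_side.png',cv2.resize(b,None,fx=5,fy=5,interpolation=cv2.INTER_CUBIC))
E
```

```text
(no output)
```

View pics/z_scene.png

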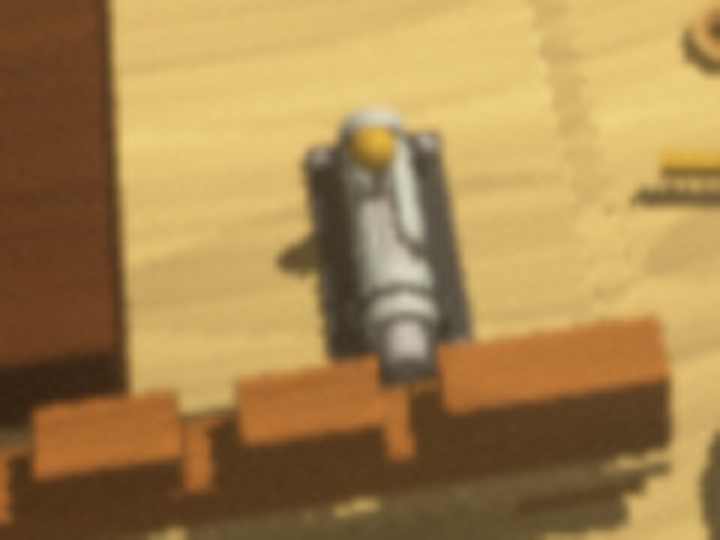

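View pics/z_side.png

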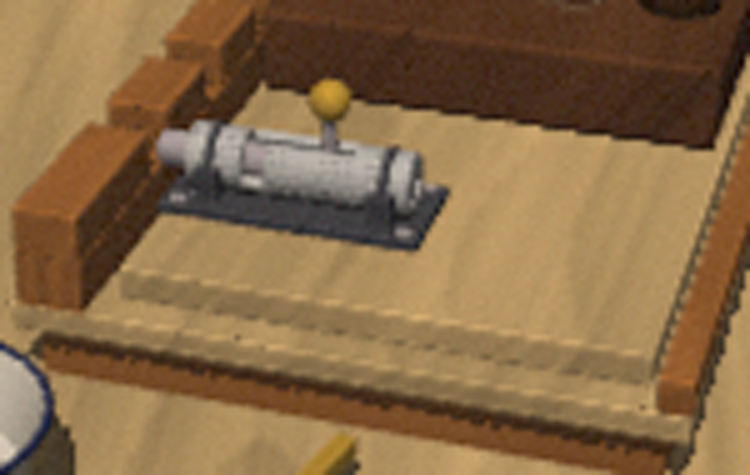

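```bash
cat > h.py <<'E'
import numpy as np,cv2
from station import bot
def ray(c,u,v):
    T=c["camera_from_world"];R=T[:3,:3];o=-R.T@T[:3,3]
    d=R.T@np.array([(u-c["cx"])/c["fx"],(v-c["cy"])/c["fy"],1]);return o,d/np.linalg.norm(d)
def plane(c,u,v,z):
    o,d=ray(c,u,v);return o+d*(z-o[2])/d[2]
def tri(rs):
    A=sum(np.eye(3)-np.outer(d,d) for o,d in rs);b=sum((np.eye(3)-np.outer(d,d))@o for o,d in rs)
    p=np.linalg.solve(A,b);return p,[np.linalg.norm(np.cross(p-o,d)) for o,d in rs]
def ball(img,box):
    x0,y0,x1,y1=box;h=cv2.cvtColor(img[y0:y1,x0:x1],cv2.COLOR_RGB2HSV)
    m=((h[...,0]>14)&(h[...,0]<26)&(h[...,1]>175)&(h[...,2]>110)).astype(np.uint8)
    n,l,s,ce=cv2.connectedComponentsWithStats(m)
    return [(ce[i]+[x0,y0],s[i].tolist()) for i in range(1,n) if s[i,4]>12]
E
python3 - <<'E'
from h import *
S=bot.calibration("scene");D=bot.calibration("side")
a=cv2.imread('pics/scene0.png')[:,:,::-1].copy();b=cv2.imread('pics/side0.png')[:,:,::-1].copy()
print(ball(a,(195,190,235,222)));print(ball(b,(235,145,275,178)))
p,e=tri([ray(S,212.0,204.2),ray(D,255.7,159.6)]);print(p,e)
f=lambda x,y:(150+(x+.5)/6-.5,180+(y+.5)/6-.5)
g=lambda x,y:(190+(x+.5)/5-.5,140+(y+.5)/5-.5)
print("rail x=75 z.1")
for q in [(32,412),(172,392),(233,383),(378,359),(439,349),(658,318)]: print(plane(S,*f(*q),.1))
print("rail side: near-side top edge x=75")
for q in [(78,213),(152,132),(172,128),(205,70)]: print(plane(D,*g(*q),.1))
print("board edge z.113 side"); 
for q in [(705,70),(275,18)]: print(plane(D,*g(*q),.113))
for q in [(105,10),(117,330)]: print(plane(S,*f(*q),.113))
print("plate corners z .069 side")
for q in [(415,249),(160,207),(449,188)]: print(plane(D,*g(*q),.069))
for q in [(305,155),(440,133),(331,357),(470,343)]: print(plane(S,*f(*q),.069))
E
```

```text
[(array([211.875 , 203.6875]), [15, 12, 5, 5, 16])]
[(array([255.71052632, 158.71052632]), [17, 11, 8, 7, 38])]
[ 0.54584389 -0.00074434  0.12540697] [np.float64(0.0010725705518166665), np.float64(0.0010725705518166994)]
rail x=75 z.1
[ 0.60884718 -0.17314429  0.1       ]
[ 0.62162643 -0.11677541  0.1       ]
[ 0.627115   -0.09190331  0.1       ]
[ 0.63902929 -0.03165788  0.1       ]
[ 0.64415503 -0.00599709  0.1       ]
[0.66530355 0.08674858 0.1       ]
rail side: near-side top edge x=75
[0.66023072 0.08169402 0.1       ]
[ 0.63866473 -0.00677548  0.1       ]
[ 0.62905908 -0.01230891  0.1       ]
[ 0.62209985 -0.08265402  0.1       ]
board edge z.113 side
[ 0.3523599  -0.08291983  0.113     ]
[ 0.58864618 -0.12594828  0.113     ]
[ 0.40418692 -0.08930956  0.113     ]
[ 0.59136699 -0.13049629  0.113     ]
plate corners z .069 side
[0.49772196 0.0466766  0.069     ]
[0.63171385 0.0169302  0.069     ]
[ 0.48428361 -0.01857908  0.069     ]
[ 0.49069763 -0.02139683  0.069     ]
[0.50238959 0.04261755 0.069     ]
[ 0.60796532 -0.04577971  0.069     ]
[0.62460978 0.01348584 0.069     ]
```

Ball at (0.546, -0.001, 0.125) with z as expected. The rail gives a station yaw of about -0.214 rad and puts the ball at station x ≈ -22 mm, so the bolt is at about 8 mm. The tool's jaw axis already lies along station y. I'll approach with the jaws shut.

drive_tool(
  increments="0.022 -0.026 0 0;0.022 -0.026 0 0;0.022 -0.026 0 0;0.022 -0.026 0 0;0.022 -0.026 0 0;0.022 -0.026 0 0;0.022 -0.026 0 0;0.022 -0.026 0 0;0.022 -0.026 0 0;0.022 -0.026 0 0;0.022 -0.026 0 0;0.022 -0.026 0 0",
  grip=0,
  squeeze=40,
)

```text
t: 1.15
eef_pos: [0.4132, 0.3449, 0.2532]
tool_rot: [-0.0, 0.111, 0.994, -0.0]
contact_force: [0.5, 0.4, -0.1]
gripper_width: 0.002
```

drive_tool(
  increments="0.0075 -0.028 0 0;0.0075 -0.028 0 0;0.0075 -0.028 0 0;0.0075 -0.028 0 0;0.0075 -0.028 0 0;0.0075 -0.028 0 0;0.0075 -0.028 0 0;0.0075 -0.028 0 0;0.0075 -0.028 0 0;0.0075 -0.028 0 0;0.0075 -0.028 0 0;0 0 0 0",
)

```text
t: 2.15
eef_pos: [0.4958, 0.0322, 0.2535]
tool_rot: [0.001, 0.115, 0.993, -0.001]
contact_force: [0.6, -0.3, -0.5]
gripper_width: -0.002
```

drive_tool(
  increments="0.0065 -0.0125 0 0;0.0065 -0.0125 0 0;0 0 -0.02 0;0 0 -0.02 0;0 0 -0.02 0;0 0 -0.01 0;0 0 0 0;0 0 0 0",
)

```text
t: 2.82
eef_pos: [0.5079, 0.0137, 0.1833]
tool_rot: [-0.0, 0.111, 0.994, -0.0]
contact_force: [0.4, 0.4, 0.5]
gripper_width: 0.001
```

```bash
python3 - <<'E'
from h import *
o=bot.get_obs();p=o["eef_pos"];print(p,o["tool_rot"])
T=[p+[0,0,-.022],p]
for n,bx in (("scene",(150,140,300,240)),("side",(190,100,340,200))):
    im=bot.read_camera(n)[:,:,::-1].copy();c=bot.calibration(n)
    x0,y0,x1,y1=bx
    z=cv2.resize(im[y0:y1,x0:x1],None,fx=5,fy=5,interpolation=cv2.INTER_CUBIC)
    for t,col in zip(T,((0,255,0),(255,0,0))):
        q=c["camera_from_world"]@np.r_[t,1];u=c["fx"]*q[0]/q[2]+c["cx"];v=c["fy"]*q[1]/q[2]+c["cy"];print(n,u,v)
        cv2.circle(z,(int((u-x0)*5),int((v-y0)*5)),3,col,-1)
    cv2.imwrite(f"pics/{n}1.png",z)
E
```

```text
[0.50786802 0.01366318 0.18331664] [-4.10213509e-04  1.10591586e-01  9.93865840e-01 -1.60427794e-04]
scene 211.27975541885712 183.65828304417155
scene 210.58003516610063 177.87910357074722
side 270.13824809563187 150.08908811556583
side 270.292619009883 141.89707766492378
```

View pics/side1.png

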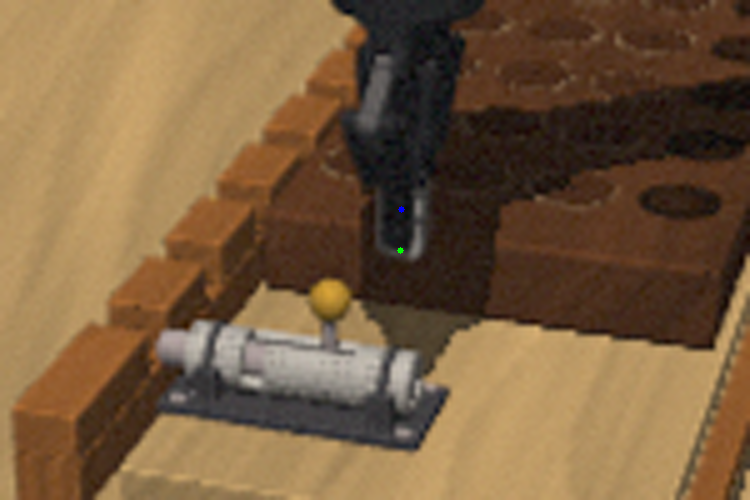

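View pics/scene1.png

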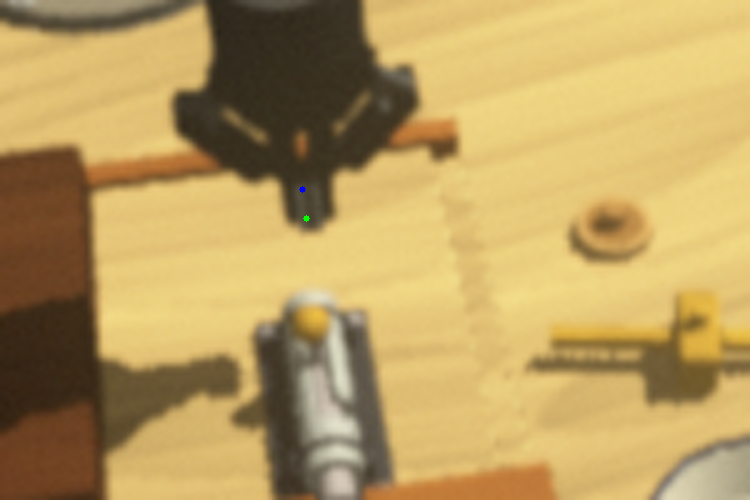

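The side and scene views show the fingertip, at (400,255) in the side crop, matching the projected tip marker. The shut tip is about 20 mm wide. I'll descend behind the ball and come up to it.

drive_tool(
  increments="0 -0.006 -0.016 0;0 0 -0.016 0;0 0 -0.017 0;0 0 0 0;0.005 -0.001 0 0;0.005 -0.001 0 0;0.005 -0.001 0 0;0 0 0 0",
)

```text
t: 3.58
eef_pos: [0.5249, 0.0044, 0.1355]
tool_rot: [0.001, 0.111, 0.994, 0.0]
contact_force: [-0.3, -0.6, -0.3]
gripper_width: 0.0
```

drive_tool(
  increments="0.004 -0.0009 0 0;0.004 -0.0009 0 0;0.004 -0.0009 0 0;0.004 -0.0009 0 0;0.004 -0.0009 0 0;0 0 0 0",
)

```text
t: 4.08
eef_pos: [0.544, -0.0001, 0.1344]
tool_rot: [0.0, 0.111, 0.994, 0.0]
contact_force: [-1.3, 0.8, 1.1]
gripper_width: -0.002
```

```bash
cat > look.py <<'E'
from h import *
import sys
k=sys.argv[1];o=bot.get_obs();print(o["eef_pos"],o["contact_force"])
z=[]
for n,bx in (("scene",(170,160,250,250)),("side",(200,110,300,210))):
    im=bot.read_camera(n)[:,:,::-1]
    x0,y0,x1,y1=bx
    z.append(cv2.resize(im[y0:y1,x0:x1],(400,450 if n=="scene" else 400),interpolation=cv2.INTER_CUBIC)[:400])
    print(n,ball(np.ascontiguousarray(im[:,:,::-1]),bx))
cv2.imwrite(f"pics/l{k}.png",np.hstack(z))
E
python3 look.py 1
```

```text
[ 5.43956639e-01 -9.30107650e-05  1.34377833e-01] [-1.34642051  0.76858422  1.06274932]
scene [(array([230.61538462, 166.61538462]), [56, 6, 9, 2, 13]), (array([212.22727273, 209.18181818]), [40, 47, 5, 6, 22]), (array([242.        , 239.35714286]), [64, 75, 16, 11, 56]), (array([230.52272727, 241.88636364]), [55, 78, 13, 8, 44])]
side [(array([246.90909091, 157.04545455]), [45, 45, 6, 7, 22])]
```

View pics/l1.png

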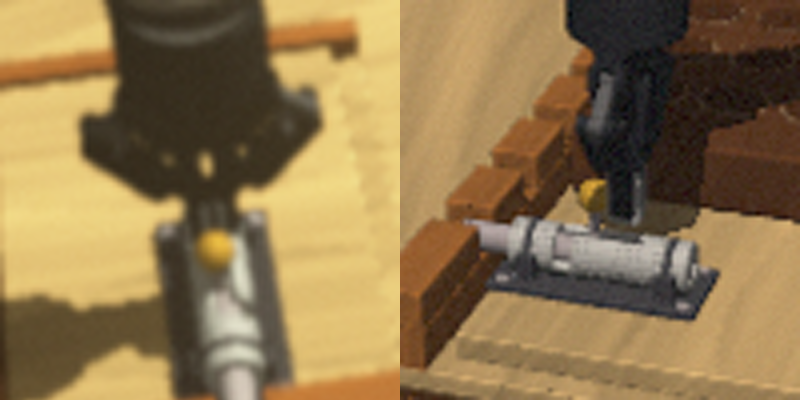

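The ball at (215,248) in the scene crop sits against the fingertip and has moved about 20 mm. I'll keep pushing.

drive_tool(
  increments="0.004 -0.0009 0 0;0.004 -0.0009 0 0;0.004 -0.0009 0 0;0.004 -0.0009 0 0;0.002 -0.0004 0 0;0 0 0 0;0 0 0 0",
)

```text
t: 4.77
eef_pos: [0.5616, -0.0042, 0.1343]
tool_rot: [0.001, 0.111, 0.994, -0.0]
contact_force: [-1.4, 1.1, -1.0]
gripper_width: 0.001
```

drive_tool(
  increments="0.002 -0.0004 0 0;0.002 -0.0004 0 0;0 0 0 0;0 0 0 0",
)

```text
t: 5.1
eef_pos: [0.5633, -0.0045, 0.1341]
tool_rot: [-0.002, 0.111, 0.994, 0.0]
contact_force: [-8.2, 1.9, 4.9]
gripper_width: 0.003
```

drive_tool(
  increments="0.002 -0.0004 0 0;0.002 -0.0004 0 0;0 0 0 0;0 0 0 0",
)

```text
t: 5.43
eef_pos: [0.5638, -0.0049, 0.1333]
tool_rot: [-0.006, 0.111, 0.994, 0.0]
contact_force: [-18.4, 3.5, 11.3]
gripper_width: 0.001
```

```bash
python3 look.py 2
```

```text
[ 0.56382868 -0.00491344  0.13333207] [-18.44996126   3.53896769  11.28524292]
scene [(array([213.11538462, 214.69230769]), [41, 52, 5, 6, 26]), (array([241.46153846, 240.61538462]), [63, 75, 17, 12, 65]), (array([227.91428571, 241.68571429]), [54, 78, 9, 9, 35])]
side [(array([239.85, 155.8 ]), [38, 44, 6, 6, 20])]
```

View pics/l2.png

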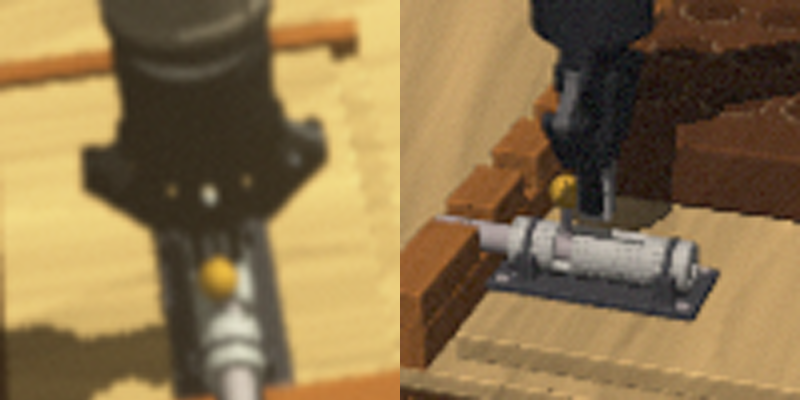

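The bolt is hard against its stop: 18 N for 0.5 mm, with the knob upright. I'll back off, then go round to the -y side of the ball.

drive_tool(
  increments="-0.0078 0.0017 0 0;-0.0078 0.0017 0 0;0 0 0 0;-0.0025 -0.0117 0 0;-0.0025 -0.0117 0 0;-0.0025 -0.0117 0 0;0 0 0 0;0 0 0 0",
)

```text
t: 6.2
eef_pos: [0.5459, -0.0391, 0.1344]
tool_rot: [0.0, 0.112, 0.994, -0.0]
contact_force: [-0.0, -0.2, 0.4]
gripper_width: -0.001
```

drive_tool(
  increments="0.0105 -0.0023 -0.001 0;0.0105 -0.0023 -0.001 0;0.0105 -0.0023 -0.002 0;0 0 0 0;0 0 0 0;0 0 0 0",
)

```text
t: 6.7
eef_pos: [0.5772, -0.0441, 0.1299]
tool_rot: [-0.0, 0.111, 0.994, -0.0]
contact_force: [0.3, 1.3, -0.3]
gripper_width: -0.0
```

```bash
python3 look.py 3
```

```text
[ 0.57721684 -0.04408077  0.12991096] [ 0.33898811  1.32091383 -0.25295295]
scene [(array([233.05, 166.4 ]), [58, 5, 12, 4, 20]), (array([221.0625, 167.8125]), [46, 7, 11, 3, 16]), (array([212.96, 214.76]), [41, 52, 5, 6, 25]), (array([237.13333333, 240.46666667]), [65, 77, 5, 8, 15]), (array([243.88235294, 240.26470588]), [69, 76, 10, 9, 34]), (array([230.02777778, 241.66666667]), [56, 78, 10, 8, 36])]
side [(array([240.92682927, 156.85365854]), [38, 44, 7, 7, 41])]
```

View pics/l3.png

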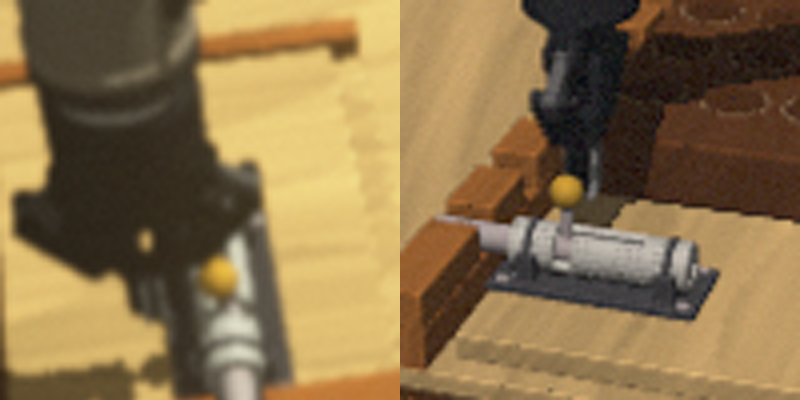

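The side view shows the ball at (567,190) in the crop, upright, with the finger standing behind it on the -y side. I'll push towards +y.

drive_tool(
  increments="0.0022 0.0042 0 0;0.0012 0.0044 0 0;0.001 0.0044 0 0;0.001 0.0044 0 0;0.001 0.0044 0 0;0.001 0.0044 0 0;0 0 0 0",
)

```text
t: 7.38
eef_pos: [0.585, -0.0164, 0.1301]
tool_rot: [-0.0, 0.11, 0.994, 0.0]
contact_force: [0.1, 0.1, -1.3]
gripper_width: -0.002
```

drive_tool(
  increments="0.001 0.0044 0 0;0.001 0.0044 0 0;0.001 0.0044 0 0;0.001 0.0044 0 0;0 0 0 0",
)

```text
t: 7.8
eef_pos: [0.5891, 0.0011, 0.1303]
tool_rot: [0.0, 0.11, 0.994, 0.0]
contact_force: [-0.2, 0.4, -0.2]
gripper_width: 0.001
```

```bash
python3 look.py 4
```

```text
[0.58910197 0.00114402 0.13027263] [-0.22789928  0.36800034 -0.20897606]
scene [(array([226.52380952, 217.19047619]), [54, 55, 6, 5, 21]), (array([237.53153153, 240.33333333]), [54, 75, 26, 11, 111])]
side [(array([236.69767442, 168.13953488]), [33, 55, 8, 7, 43])]
```

View pics/l4.png

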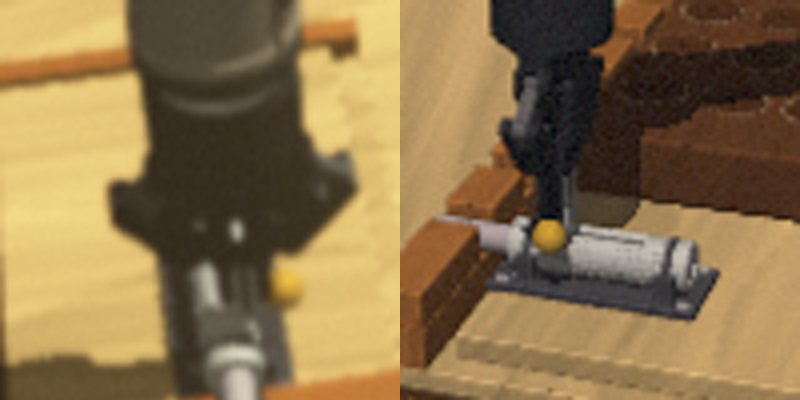

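The knob is turning: in the side crop the ball is lower, at (549,236). I'll sweep on.

drive_tool(
  increments="0.001 0.0044 0 0;0.001 0.0044 0 0;0.001 0.0044 0 0;0.001 0.0044 0 0;0.001 0.0044 0 0;0.001 0.0044 0 0;0 0 0 0;0 0 0 0",
)

```text
t: 8.57
eef_pos: [0.5949, 0.0266, 0.1303]
tool_rot: [0.0, 0.11, 0.994, 0.0]
contact_force: [0.0, -0.1, 0.8]
gripper_width: 0.002
```

```bash
python3 look.py 5
```

```text
[0.59488455 0.02664654 0.1303066 ] [ 0.00547877 -0.05442809  0.8377759 ]
scene [(array([182.07692308, 172.84615385]), [7, 12, 11, 3, 13]), (array([244.47619048, 239.92857143]), [68, 75, 12, 10, 42]), (array([231.525, 242.6  ]), [55, 79, 16, 8, 40])]
side [(array([235.72727273, 174.24242424]), [32, 62, 8, 6, 33])]
```

View pics/l5.png

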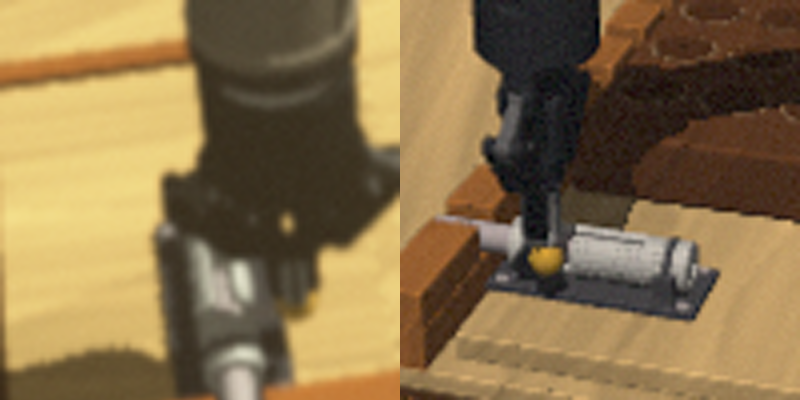

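The finger is now over the ball, seen under the tip at (545,262) in the side crop. I'll press straight down.

drive_tool(
  increments="0.0005 0.002 -0.002 0;0 0 -0.003 0;0 0 -0.003 0;0 0 -0.002 0;0 0 0 0;0 0 0 0",
)

```text
t: 9.17
eef_pos: [0.595, 0.0277, 0.12]
tool_rot: [-0.0, 0.111, 0.994, -0.0]
contact_force: [0.0, -0.1, 1.4]
gripper_width: 0.0
```

drive_tool(
  increments="0 0 -0.0015 0;0 0 -0.0015 0;0 0 0 0;0 0 0 0",
)

```text
t: 9.5
eef_pos: [0.5956, 0.0279, 0.1182]
tool_rot: [0.0, 0.111, 0.994, 0.0]
contact_force: [-2.9, 0.7, 7.9]
gripper_width: 0.0
```

The tip is at z 0.096 with 8 N on it, which is the knob's lower stop, as the geometry predicts. I'll retreat upward.

drive_tool(
  increments="0 0 0.005 0;0 0 0.01 0;0 0 0.02 0;0 0 0.03 0;0 0 0.03 0;0 0 0.03 0;-0.02 0.01 0.02 0;-0.03 0.01 0 0;-0.03 0.01 0 0;-0.03 0.01 0 0;0 0 0 0;0 0 0 0",
)

```text
t: 10.5
eef_pos: [0.4843, 0.0685, 0.2631]
tool_rot: [0.0, 0.11, 0.994, 0.001]
contact_force: [1.0, 0.0, 0.4]
gripper_width: -0.0
```

```bash
python3 look.py 6; python3 - <<'E'
from h import *
for n in ("scene","side"): cv2.imwrite(f"pics/{n}_end.png",bot.read_camera(n)[:,:,::-1])
E
```

```text
[0.48426556 0.06851748 0.26306862] [0.96256761 0.04660324 0.38864052]
scene [(array([231.96296296, 166.59259259]), [54, 5, 16, 4, 27]), (array([216.06666667, 168.46666667]), [40, 7, 13, 4, 15]), (array([229.9375, 221.875 ]), [58, 60, 5, 5, 16]), (array([237.07608696, 240.93478261]), [54, 76, 26, 10, 92])]
side [(array([235.57575758, 177.90909091]), [33, 65, 7, 7, 33])]
```

View pics/l6.png

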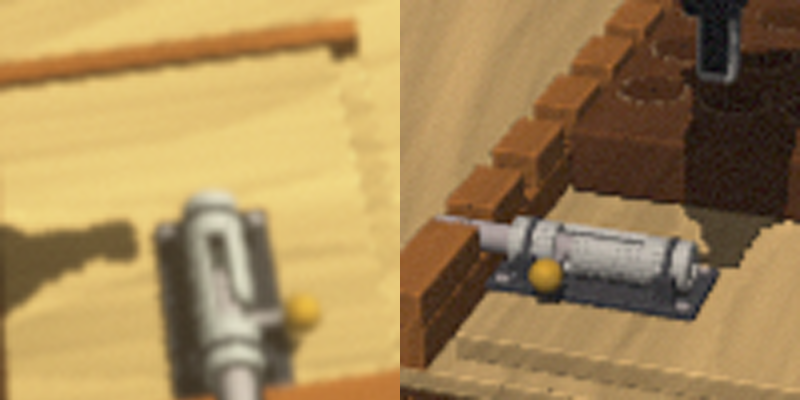

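View pics/side_end.png

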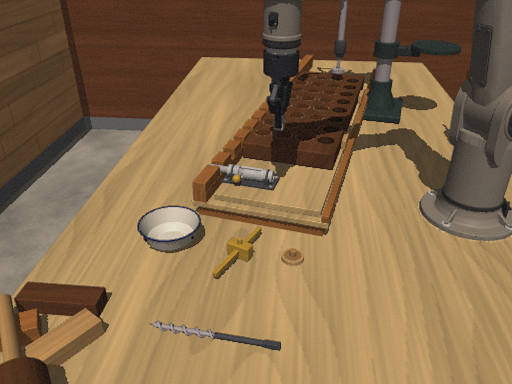

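The ball lies on the +y side at (236,179) in the side picture and the bowl, gauge, template and auger look unmoved. I'll check the ball's position numerically, then hand in.

```bash
python3 - <<'E'
from h import *
S=bot.calibration("scene");D=bot.calibration("side")
p,e=tri([ray(S,230.2,222.2),ray(D,235.8,178.7)]);print(p,e, np.arccos(np.clip((p[2]-.085)/.04,-1,1)))
print(bot.get_obs()["contact_force"]); print(bot.hand_in())
E
```

```text
[0.59276496 0.03211539 0.0858657 ] [np.float64(0.0006208105722251019), np.float64(0.0006208105722250568)] 1.549152164221666
[ 0.8432599   0.26368576 -0.66753834]
the job is handed in; nothing more can be done
None
```

The bolt is home and its knob is turned down into the locking leg. I handed the job in at about 10.7 s of the 51 s allowed; the hand-in reports no verdict.

- **Pushing home:** with the jaws shut, I pushed the ball about 40 mm along the slot. It stopped hard: the last push moved the tip only 0.5 mm while the force rose to 18 N, and the knob was still upright.
- **Turning down:** I swept the ball over from its board side, then pressed it down from above to its stop. The tip reached z 0.096 m with 8 N on it, which is the height expected for a ball lying level with the axis.
- **Final checks:**
  - Triangulating the ball from two cameras gave (0.593, 0.032, 0.086) m, a turn of about 1.55 rad.
  - The auger, gauge, template and bowl looked unmoved in the side picture; I judged this by eye and did not measure it.
  - The arm stood clear, with about 1 N or less on the tool.
- **Disagreement:** the ball's home position came out about 2 mm short of my camera estimate along the bolt. That is within the calibration error, and the hard stop and the knob turning into the leg both show the bolt was home.

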